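# Unlock the blender base, start it and give it a test pulse

### The arm

A 6-joint arm with a two-finger parallel gripper is mounted at the origin on a cart in front of the work surface, level with it; the furniture and walls round the work are solid. World frame = base frame: x ahead of the robot, y to its left, z up, the work surface at z = 0. Lengths are in m, angles in rad, forces in N, time in s.
With the tool pointing down it reaches from about 0.275 to 0.725 m from the base axis. Payload 15.9 kg.
Tool frame: the origin (TCP) lies midway between the tips of the shut fingers; the grasp point (between the pads) lies 19 mm behind it; x points along the fingers, y is the direction in which the jaws open and shut, and the axes are right-handed (so a half turn about x gives the same grasp; the last joint's range is limited). The gripper opens to 85 mm and grips with 20 to 120 N. Pads are 22 mm wide; open, the fingers measure 114 mm over their backs; the gripper's body (76 mm by 85 mm) begins 54 mm behind the grasp point. The pads swing forward as they close: fully open they stand 13 mm farther back than shut.
Start: joints at [1.343, 0.213, -0.034, 1.323, 0, 1.571], TCP at [0.113, 0.487, 0.231] pointing down, gripper open.
Joint ranges: [-2.98, 2.98], [-0.74, 1.72], [-1.14, 1.35], [-2.1, 2.04], [-1.57, 1.44], [-3.14, 3.14]. Speed limits (rad/s): [1.89, 1.89, 2.39, 2.57, 3.14, 3.14].

### API

Orientations are given as a unit quaternion [w, x, y, z].
In Python, from plant import bot gives the robot as it stands.
- The arm moves only by the tool step_arm, never from a script. Its arguments are lists of equal length, an entry for each row: "dp": the shift along the tool's x, y, z each as a share of 80 mm, from -1 to 1, a list of three; "twist": the turn about the tool's x as a share of 120 degrees, from -1 to 1; "hand": the opening, from -1 (shut) to 1 (fully open). A call has exactly 8 rows; each row is the pose to reach, as a shift and turn from the pose commanded when the call began, along the tool's axes at that moment; what a row does not reach only later rows make up. A row lasts 1/12 s, in which the tool goes at most 41.7 mm and 7.16 degrees, less where a joint would pass 70% of its speed; a pose out of reach is approached as far as the arm can. A call with a number of a shift or a turn outside -1 to 1 is refused whole. A call with a gripper value outside its range is refused whole. The fingers move at their own pace and stop on an object; "newtons" is the grip in N (left out, the last holds). Time passes only in rows, so rows that repeat a pose let the fingers close, or fill a call up. It gives the time, the measured TCP pose, the force and the opening at its end, in the units of the state.
- bot.sense(): the state, without advancing time (a new reading comes with each control period).
- bot.read_camera(name): name is "side" or "top" or "wrist"; returns the picture (420x560x3 uint8, red, green, blue); there is no depth.
- bot.camera_model(name): a dict with "K" (3x3 intrinsics, pixels), "rvec" (rotation vector, rad) and "tvec" (3), from world to camera coordinates, as OpenCV has them. Camera axes: x right, y down, z forward; pixel columns grow to the right and rows downward; lengths in m; the calibration is good to about 2 mm. A picture is of the moment at which its call begins: read the wrist's pose just before it. camera_model takes no time and is no camera call; for the wrist camera it gives the pose at the moment of the call.
- bot.finish_job(): hands the job in, once; it reports no verdict.
Trained networks look in the newest picture that a camera, given by its name, has taken for a name from the list of things; names that differ only in an ending like _2 or _b are one class to them, and where a whole thing is asked for, a point or a joint stands for the part that bears it (a point fixed in the world has none). Each returns a list of dicts, best first, with "conf" (0 to 1); they miss things now and then, are a little off and sometimes report something else, mostly with a low value. They report only what shows in the picture. A call takes as long as a camera call.
- bot.find_in(camera, name): "location" ([x, y, z] in m, in world coordinates, good to about 4 mm: the middle of the surface that is visible of it).
- bot.silhouettes(camera, name): "region" (420x560 bool, what is visible of it).
The state is a dict: "time_s": time; "q": joint angles; "joint_vel": joint speeds; "joint_torque": joint torques, N m; "tool_pos": TCP position; "orientation": TCP orientation; "wrist_force": force on the tool from outside, world axes, zero at the start; "wrist_torque": the same for the moment, N m; "gripper_width": finger opening in m.
Only numpy, scipy, OpenCV 4.12 (cv2) and the standard library are available. Lean on these libraries where they do the work, as an engineer would, in place of code of your own. Each camera call takes 0.05 s, during which the arm holds its last target. There are 200 camera calls.

### The job

Start up the blender base: push its child-lock tab all the way off the round button - it goes to one side only and nothing shows which, so feel for it and do not force it - then press the button fully in and let it come out again. Then give a test pulse: tip the pulse lever well over to the base's right, away from the button, hold it there for about a second and let it spring back to the middle. Leave the tab aside and do not disturb the things standing around.

Things in the scene. Friction and masses are not known exactly. Their poses are not given: they have to be found in the camera images.
- blender_base: Grey blender motor base, fixed, no jug: 200 mm deep (x), 280 wide (y). Origin: centre of underside; x to its back, y to its left seen from the front. Back half: deck 93 mm high, coupling to 113. Front half: panel rising to the back at 30 deg, middle at (-55, 0, 66) mm, outward normal (-0.5, 0, 0.866). On the panel's level mid line: button and lock tab at y = +45 mm, pulse lever at y = -98 mm.
- lock_tab (a joint): Slide of the child-lock tab along the base's y, m: 0 (within 2 mm) = over the button, +0.05 = fully to the base's left, -0.05 = fully right. A hidden bolt stops it dead after 4 to 9 mm on ONE side; the other is free for 50 mm to an end stop. Which side is free changes with every start and cannot be seen, only felt. Friction about 2.5 N; it stays where it is left.
- tab_fin_top (a point): Middle of the top edge of the lock tab's fin. The tab is a black bridge over the button, 70 mm along the slope, 38 along y, plate top 17.5 mm above the panel; on its middle a fin 34 mm long up the slope, 7 thick along y, 23 high, top 40.5 mm above the panel. Axes: z = panel's outward normal, y = base's y, x = up the slope.
- button (a joint): Travel of the start button into the panel, in m: 0 = out, 0.006 = fully in. It springs out again; 1.7 N begins to move it and 5 N holds it fully in.
- button_top (a point): Centre of the top of the round grey start button, 30 mm across, 12 mm proud of the panel when out. The lock tab's plate covers it until the tab is aside (the plate's edge is then 31 mm from the button's centre). Axes as for the fin; it is pressed along -z.
- pulse_lever (a joint): Tilt of the pulse lever in rad: 0 = centred (straight out from the panel), positive = to the base's right (-y, away from the button), up to its stop at 0.45; negative = to the left. A spring brings it back to 0 when let go; about 3 N at the knob gives 0.3 rad.
- lever_knob (a point): Middle of the pulse lever's black knob (19 mm thick, 20 long), 48 mm above the panel along its normal when centred; the knob's end is 58 mm above the panel; under it an 8 mm shaft. The lever pivots in the panel's surface about the up-slope direction. Axes: z along the lever, x up the slope.
- salt_shaker: Bystander: glass salt shaker, 44 mm wide, 90 mm tall. Origin: centre of its underside.
- tamper: Bystander: wooden tamper standing on its foot, 53 mm wide, 107 mm tall. Origin: centre of its underside.
- small_tin: Bystander: small food tin, 57 mm wide, 72 mm tall. Origin: centre of its underside.
- yoghurt_pot: Bystander: plastic tub, 72 mm wide, 71 mm tall. Origin: centre of its underside.
- dial_timer: Bystander: round kitchen timer, 61 mm wide, 43 mm tall. Origin: centre of its underside.
- hex_key: Bystander: steel hex key lying flat, 82 x 49 x 5 mm. Origin: centre of its underside.

How it is judged:
On the way, in this order (a step that is already met when the one before it is completed fails the run):
1. the lock tab is fully to its free side ((value of joint lock_tab above 0.042 m or value of joint lock_tab below -0.042 m)), for 0.2 s.
2. the button is fully in with the tab aside ((value of joint lock_tab above 0.042 m or value of joint lock_tab below -0.042 m) and value of joint button above 0.005 m), for 0.15 s.
3. the button is out again (value of joint button below 0.001 m), for 0.1 s.
4. the pulse lever is held well over to the right, button not pressed (value of joint pulse_lever above 0.22 rad and value of joint button below 0.001 m), for 0.6 s.
At the end, for the whole second after the job is handed in: The lock tab stands at least 42 mm to its free side, the button is out (within 1 mm) and the lever has sprung back to within 0.05 rad of the middle ((value of joint lock_tab above 0.042 m or value of joint lock_tab below -0.042 m) and value of joint button below 0.001 m and value of joint pulse_lever between -0.05 and 0.05 rad); the robot touches nothing.
It fails at once if the base or one of its controls is forced: the fingers push on it with more than 45 N (contact force between the fingers and blender_base above 45 N).
It fails at once if a bystander is moved more than 30 mm or knocked over (distance of any of salt_shaker, tamper, small_tin, yoghurt_pot, dial_timer, hex_key from where it was at the start of the episode above 0.03 m or angle between any of salt_shaker, tamper, small_tin, yoghurt_pot, dial_timer, hex_key's own z axis and vertical above 0.5 rad).
It also fails if it takes over 59 s, if anything falls off the work surface, if the arm or the gripper's body presses on something with over 40 N, if the wrist force passes 120 N, or if a joint passes its speed limit or range.

## Working session

There is one attempt and no reset: what is moved stays moved. The work goes in short steps, Python scripts to look and compute and a tool call to move; the robot and the scene stay as the last step left them, time stands still between calls to the robot, and variables do not carry over. Pictures are saved under pics/ and viewed, about 8 in all and at most 12, crops included, and the job is handed in when it is done.

Besides the shell and the picture viewer there is one more tool, called after "Request:" as name(argument=value, ...), one argument or row to a line, values as JSON. step_arm: Moves the arm, as the interface text tells. Shift numbers are shares of 80 mm and turn numbers shares of 120 degrees, none past 1 either way. Its arguments: {"type":"object","properties":{"dp":{"type":"array","items":{"type":"array","items":{"type":"number","minimum":-1,"maximum":1}}},"twist":{"type":"array","items":{"type":"number","minimum":-1,"maximum":1}},"hand":{"type":"array","items":{"type":"number"}},"newtons":{"type":"number"}},"required":["dp","twist","hand"]}

```bash
ls; mkdir -p pics; python3 - <<'E'
from plant import bot
import cv2
s=bot.sense();print(s)
for c in("top","side"):
    im=bot.read_camera(c);cv2.imwrite(f"pics/{c}0.png",im[:,:,::-1])
    for n in("blender_base","tab_fin_top","lever_knob","button_top"):
        for d in bot.find_in(c,n)[:2]:print(c,n,d)
    m=bot.camera_model(c);print(m)
E
```

```text
pics
{'time_s': 0.0, 'q': array([ 1.34303083e+00,  2.13306967e-01, -3.50516597e-02,  1.32351444e+00,
        1.61511379e-05,  1.57076512e+00]), 'joint_vel': array([ 6.54048737e-04,  1.11389348e-04, -7.32571143e-05, -1.76679050e-04,
        5.91112350e-04, -5.89223536e-04]), 'joint_torque': array([ 3.21722000e-04, -6.86160278e+01,  4.87119806e+01,  1.73747214e-02,
        8.21563549e-05,  1.03561175e-05]), 'tool_pos': array([0.11281804, 0.48675287, 0.2308437 ]), 'orientation': array([ 0.70247861,  0.07996477,  0.70257649, -0.08071991]), 'wrist_force': array([ 0.30293362, -0.01150085, -0.20009705]), 'wrist_torque': array([-0.01329276, -0.00113186,  0.04850637]), 'gripper_width': 0.08537843821614087}
top blender_base {'location': [0.5246, -0.0568, 0.0919], 'conf': 0.86}
top tab_fin_top {'location': [0.4676, -0.0143, 0.0894], 'conf': 0.71}
top lever_knob {'location': [0.4585, -0.1524, 0.0773], 'conf': 0.57}
top lever_knob {'location': [0.3546, 0.0102, 0.0047], 'conf': 0.43}
{'K': array([[402.5245574 ,   0.        , 284.48792361],
       [  0.        , 402.5245574 , 211.72348653],
       [  0.        ,   0.        ,   1.        ]]), 'rvec': array([ 2.17283345, -2.20875373,  0.05578335]), 'tvec': array([-0.09708615,  0.53708633,  0.90464695])}
side blender_base {'location': [0.5153, 0.0186, 0.083], 'conf': 0.95}
side blender_base {'location': [0.4522, -0.1464, 0.088], 'conf': 0.56}
side tab_fin_top {'location': [0.4557, -0.0063, 0.0873], 'conf': 0.73}
side lever_knob {'location': [0.4495, -0.1479, 0.0842], 'conf': 0.62}
side lever_knob {'location': [0.4425, -0.2786, 0.0593], 'conf': 0.58}
side button_top {'location': [0.4659, 0.0009, 0.071], 'conf': 0.36}
{'K': array([[489.18891502,   0.        , 278.47118611],
       [  0.        , 489.18891502, 208.08086   ],
       [  0.        ,   0.        ,   1.        ]]), 'rvec': array([ 0.23713098, -2.62682008,  1.57586358]), 'tvec': array([0.50413792, 0.1986491 , 0.9421318 ])}
```

View pics/top0.png

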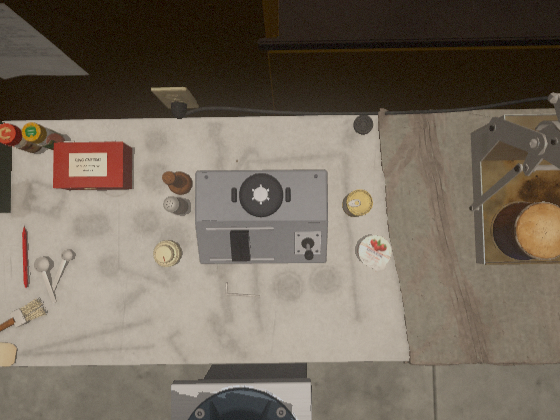

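View pics/side0.png

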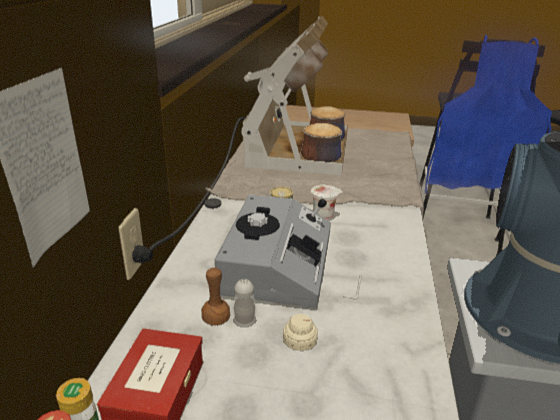

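```bash
cat > fit.py <<'E'
from plant import bot
import cv2,numpy as np
from scipy.optimize import minimize
B=np.array([(x,y,z) for y in(-.14,.14) for x,z in((-.1,0),(-.1,.04),(-.008,.093),(.1,.093),(.1,0))])
def W(P,p):
    c,s=np.cos(p[2]),np.sin(p[2]);P=np.atleast_2d(P)
    return np.c_[c*P[:,0]-s*P[:,1]+p[0],s*P[:,0]+c*P[:,1]+p[1],P[:,2]]
def proj(P,m):return cv2.projectPoints(P,m["rvec"],m["tvec"],m["K"],None)[0][:,0]
E
python3 - <<'E'
from fit import *
obs=[]
for c in("top","side"):
    bot.read_camera(c)
    r=bot.silhouettes(c,"blender_base")[0];print(c,r["conf"],r["region"].sum())
    obs.append((r["region"],bot.camera_model(c)))
S=8
def cost(p,i=None):
    t=0
    for k,(r,m) in enumerate(obs):
        if i is not None and i!=k: continue
        h=cv2.convexHull(proj(W(B,p),m).astype(np.float32))
        im=np.zeros(r.shape,np.uint8);cv2.fillConvexPoly(im,np.round(h*16).astype(np.int32),255,cv2.LINE_AA,4)
        t+=np.abs(im/255.-r).sum()/r.sum()
    return t
best=None
for i in(None,0,1):
    p=minimize(cost,[.53,-.057,0.],args=(i,),method="Nelder-Mead",options=dict(initial_simplex=[[.53,-.057,0],[.55,-.057,0],[.53,-.04,0],[.53,-.057,.06]]));print(i,p.x,p.fun)
    if i is None:best=p.x
F=[(-.07525,.045,.1011),(-.061,.045,.0764),(-.079,-.098,.1076)]
print(W(F,best))
for c in("top","side"):
    im=bot.read_camera(c)[:,:,::-1].copy();m=bot.camera_model(c)
    im=cv2.resize(im,None,fx=4,fy=4)
    for q,col in((B,(0,255,0)),(np.array(F),(0,0,255))):
        for u in proj(W(q,best),m): cv2.circle(im,tuple(np.int32(u*4+2)),4,col,-1)
    u=proj(W([[-.03,0,.07]],best),m)[0]*4
    x,y=np.int32(u);cv2.imwrite(f"pics/{c}1.png",im[max(0,y-290):y+290,max(x-390,0):x+390])
for n in("salt_shaker","tamper","small_tin","yoghurt_pot","dial_timer","hex_key"):
    print(n,[d for d in bot.find_in("top",n)[:1]])
E
```

```text
top 0.91 12312
side 0.98 9893
None [ 0.52165233 -0.05786545  0.00731186] 0.15782862512253304
0 [ 0.52140898 -0.05648556 -0.00452118] 0.03336773305813553
1 [ 0.52213836 -0.06796697  0.01245625] 0.10334936764557233
[[ 0.44607531 -0.01341687  0.1011    ]
 [ 0.46032493 -0.01331267  0.0764    ]
 [ 0.443371   -0.15644046  0.1076    ]]
salt_shaker [{'location': [0.5453, 0.1257, 0.0768], 'conf': 0.84}]
tamper [{'location': [0.6043, 0.1242, 0.0309], 'conf': 0.69}]
small_tin [{'location': [0.5535, -0.2627, 0.068], 'conf': 0.61}]
yoghurt_pot [{'location': [0.4428, -0.297, 0.0701], 'conf': 0.65}]
dial_timer [{'location': [0.4437, 0.1578, 0.0246], 'conf': 0.72}]
hex_key [{'location': [0.3532, 0.0074, 0.0027], 'conf': 0.61}]
```

View pics/top1.png

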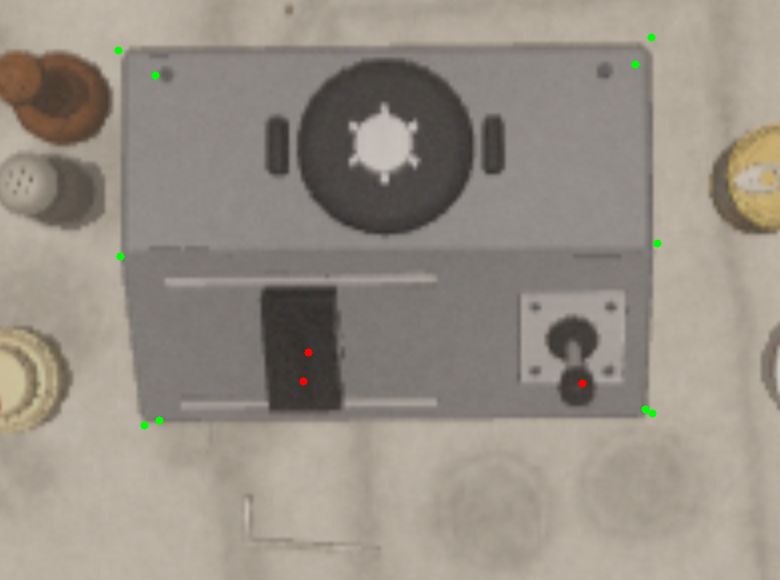

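View pics/side1.png

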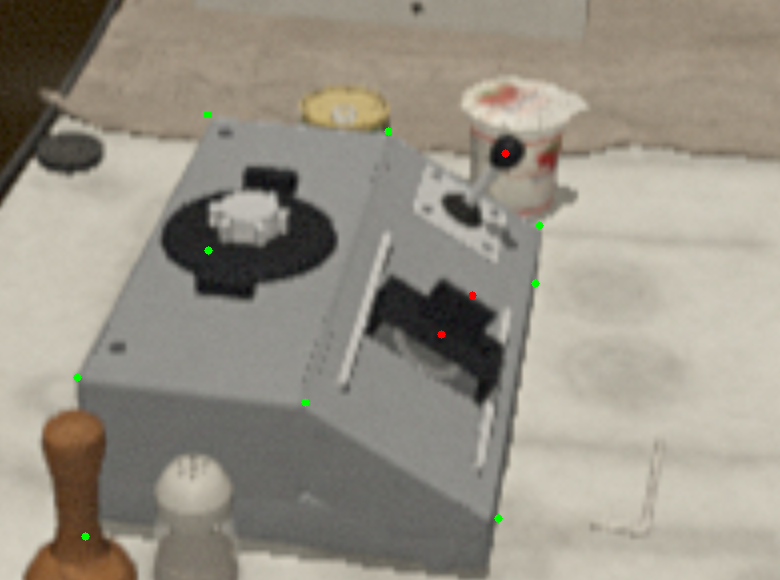

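The top view shows the base almost square to the world. The fin is at about (0.446, -0.0115, 0.101) and the knob, at crop pixel (577,386), is at about (0.442, -0.1545, 0.1075). The side view agrees to about 2 mm: knob (506,153), fin top (469,300). The hex key lies in front of the base. I'll set out now and square up the yaw on the way.

Request:
step_arm(
  dp=[
    [0,-0.36,0.44],
    [0,-0.72,0.87],
    [0,-0.72,0.87],
    [0,-0.72,0.87],
    [0,-0.72,0.87],
    [0,-0.72,0.87],
    [0,-0.72,0.87],
    [0,-0.72,0.87],
  ],
  twist=[-0.05,-0.109,-0.109,-0.109,-0.109,-0.109,-0.109,-0.109],
  hand=[-0.3,-0.3,-0.3,-0.3,-0.3,-0.3,-0.3,-0.3],
  newtons=20,
)

```text
time_s: 1.77
tool_pos: [0.1673, 0.4158, 0.2311]
orientation: [0.707, -0.0, 0.707, 0.0]
wrist_force: [0.5, -0.2, -0.1]
gripper_width: 0.0301
```

Request:
step_arm(
  dp=[
    [0,-0.4,0.26],
    [0,-0.89,0.58],
    [0,-0.89,0.58],
    [0,-0.89,0.58],
    [0,-0.89,0.58],
    [0,-0.89,0.58],
    [0,-0.89,0.58],
    [0,-0.89,0.58],
  ],
  twist=[0,0,0,0,0,0,0,0],
  hand=[-0.3,-0.3,-0.3,-0.3,-0.3,-0.3,-0.3,-0.3],
)

```text
time_s: 2.43
tool_pos: [0.2137, 0.3448, 0.2312]
orientation: [0.707, -0.001, 0.707, 0.001]
wrist_force: [-0.3, 0.3, -0.3]
gripper_width: 0.0302
```

Request:
step_arm(
  dp=[
    [0,-0.4,0.26],
    [0,-0.89,0.58],
    [0,-0.89,0.58],
    [0,-0.89,0.58],
    [0,-0.89,0.58],
    [0,-0.89,0.58],
    [0,-0.89,0.58],
    [0,-0.89,0.58],
  ],
  twist=[0,0,0,0,0,0,0,0],
  hand=[-0.3,-0.3,-0.3,-0.3,-0.3,-0.3,-0.3,-0.3],
)

```text
time_s: 3.1
tool_pos: [0.2601, 0.2736, 0.2312]
orientation: [0.707, -0.001, 0.707, 0.001]
wrist_force: [1.0, 0.8, -0.4]
gripper_width: 0.03
```

Request:
step_arm(
  dp=[
    [0,-0.4,0.26],
    [0,-0.89,0.58],
    [0,-0.89,0.58],
    [0,-0.89,0.58],
    [0,-0.89,0.58],
    [0,-0.89,0.58],
    [0,-0.89,0.58],
    [0,-0.89,0.58],
  ],
  twist=[0,0,0,0,0,0,0,0],
  hand=[-0.3,-0.3,-0.3,-0.3,-0.3,-0.3,-0.3,-0.3],
)

```text
time_s: 3.77
tool_pos: [0.3066, 0.2025, 0.2313]
orientation: [0.707, -0.001, 0.707, 0.001]
wrist_force: [-0.1, 0.3, -0.2]
gripper_width: 0.0298
```

Request:
step_arm(
  dp=[
    [0,-0.4,0.26],
    [0,-0.89,0.58],
    [0,-0.89,0.58],
    [0,-0.89,0.58],
    [0,-0.89,0.58],
    [0,-0.89,0.58],
    [0,-0.89,0.58],
    [0,-0.89,0.58],
  ],
  twist=[0,0,0,0,0,0,0,0],
  hand=[-0.3,-0.3,-0.3,-0.3,-0.3,-0.3,-0.3,-0.3],
)

```text
time_s: 4.43
tool_pos: [0.353, 0.1313, 0.2313]
orientation: [0.707, -0.001, 0.707, 0.001]
wrist_force: [-0.7, 0.4, -0.5]
gripper_width: 0.03
```

Request:
step_arm(
  dp=[
    [0,-0.4,0.26],
    [0,-0.89,0.58],
    [0,-0.89,0.58],
    [0,-0.89,0.58],
    [0,-0.89,0.58],
    [0,-0.89,0.58],
    [0,-0.89,0.58],
    [0,-0.89,0.58],
  ],
  twist=[0,0,0,0,0,0,0,0],
  hand=[-0.3,-0.3,-0.3,-0.3,-0.3,-0.3,-0.3,-0.3],
)

```text
time_s: 5.1
tool_pos: [0.3995, 0.0601, 0.2314]
orientation: [0.707, -0.001, 0.707, 0.001]
wrist_force: [-0.5, -0.2, -0.9]
gripper_width: 0.0298
```

Request:
step_arm(
  dp=[
    [0,-0.4,0.26],
    [0,-0.89,0.58],
    [0,-0.89,0.58],
    [0,-0.89,0.58],
    [0,-0.89,0.58],
    [0,-0.89,0.58],
    [0,-0.89,0.58],
    [0,-0.89,0.58],
  ],
  twist=[0,0,0,0,0,0,0,0],
  hand=[-0.3,-0.3,-0.3,-0.3,-0.3,-0.3,-0.3,-0.3],
)

```text
time_s: 5.77
tool_pos: [0.446, -0.011, 0.2315]
orientation: [0.707, -0.001, 0.707, 0.001]
wrist_force: [-0.4, -0.3, 0.1]
gripper_width: 0.0298
```

Request:
step_arm(
  dp=[
    [0.4,0,0],
    [0.8,0,0],
    [1,0,0],
    [1,0,0],
    [1,0,0],
    [1,0,0],
    [1,0,0],
    [1,0,0],
  ],
  twist=[0,0,0,0,0,0,0,0],
  hand=[-0.3,-0.3,-0.3,-0.3,-0.3,-0.3,-0.3,-0.3],
)

```text
time_s: 6.43
tool_pos: [0.4471, -0.0118, 0.1525]
orientation: [0.708, -0.0, 0.706, 0.0]
wrist_force: [0.5, -0.0, -0.3]
gripper_width: 0.0301
```

```bash
python3 - <<'E'
from fit import *
p=(.5214,-.0567,-.003)
F=W([(-.07525,.045,.1011),(-.0838,.045,.0962),(-.0667,.045,.106),(-.079,-.098,.1076),(-.055,-.098,.066)],p)
print(F)
im=bot.read_camera("wrist")[:,:,::-1].copy();m=bot.camera_model("wrist")
for u in proj(F,m):
    print(u)
    if abs(u).max()<999:cv2.circle(im,tuple(np.int32(u)),2,(0,0,255),-1)
cv2.imwrite("pics/w2.png",im)
E
```

```text
[[ 0.44628534 -0.01147445  0.1011    ]
 [ 0.43773538 -0.0114488   0.0962    ]
 [ 0.4548353  -0.0115001   0.106     ]
 [ 0.44210636 -0.15446256  0.1076    ]
 [ 0.46610625 -0.15453456  0.066     ]]
[284.57395312 235.23033515]
[284.59190752 219.12683692]
[284.55567882 251.62076004]
[ 39.39312749 233.00100248]
[ 85.10801525 241.01248311]
```

View pics/w2.png

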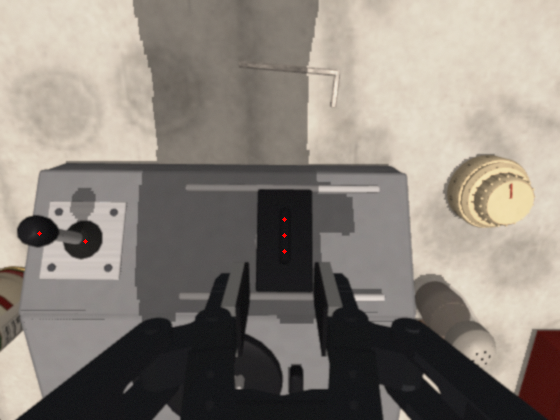

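The wrist picture confirms the knob (39,233) and lever base (85,241) on the model. The tab is centred at about (285,240), between the fingers. Next I'll lower the fingers astride the fin.

Request:
step_arm(
  dp=[
    [0.2,0,0],
    [0.4,0,0],
    [0.6,0,0],
    [0.7,0,0],
    [0.8,0,0],
    [0.8,0,0],
    [0.8,0,0],
    [0.8,0,0],
  ],
  twist=[0,0,0,0,0,0,0,0],
  hand=[-0.3,-0.3,-0.3,-0.3,-0.3,-0.3,-0.3,-0.3],
)

```text
time_s: 7.15
tool_pos: [0.4468, -0.0119, 0.0881]
orientation: [0.707, -0.0, 0.707, 0.0]
wrist_force: [0.2, 0.3, 0.4]
gripper_width: 0.0298
```

Request:
step_arm(
  dp=[
    [0,0.03,0],
    [0,0.06,0],
    [0,0.09,0],
    [0,0.12,0],
    [0,0.15,0],
    [0,0.16,0],
    [0,0.17,0],
    [0,0.17,0],
  ],
  twist=[0,0,0,0,0,0,0,0],
  hand=[-0.3,-0.3,-0.3,-0.3,-0.3,-0.3,-0.3,-0.3],
)

```text
time_s: 7.82
tool_pos: [0.4463, 0.0018, 0.0873]
orientation: [0.707, -0.0, 0.707, 0.0]
wrist_force: [0.0, 0.0, 0.4]
gripper_width: 0.03
```

Request:
step_arm(
  dp=[
    [0,0.005,0],
    [0,0.01,0],
    [0,0.015,0],
    [0,0.02,0],
    [0,0.025,0],
    [0,0.03,0],
    [0,0.035,0],
    [0,0.04,0],
  ],
  twist=[0,0,0,0,0,0,0,0],
  hand=[-0.3,-0.3,-0.3,-0.3,-0.3,-0.3,-0.3,-0.3],
)

```text
time_s: 8.48
tool_pos: [0.4463, 0.005, 0.0873]
orientation: [0.707, -0.0, 0.707, 0.0]
wrist_force: [0.1, -2.2, 1.3]
gripper_width: 0.03
```

Request:
step_arm(
  dp=[
    [0,0.005,0],
    [0,0.01,0],
    [0,0.015,0],
    [0,0.02,0],
    [0,0.025,0],
    [0,0.03,0],
    [0,0.035,0],
    [0,0.035,0],
  ],
  twist=[0,0,0,0,0,0,0,0],
  hand=[-0.3,-0.3,-0.3,-0.3,-0.3,-0.3,-0.3,-0.3],
)

```text
time_s: 9.15
tool_pos: [0.4464, 0.0077, 0.0873]
orientation: [0.707, -0.0, 0.707, 0.0]
wrist_force: [1.4, -4.3, 0.2]
gripper_width: 0.0302
```

Request:
step_arm(
  dp=[
    [0,0.005,0],
    [0,0.01,0],
    [0,0.015,0],
    [0,0.02,0],
    [0,0.025,0],
    [0,0.025,0],
    [0,0.025,0],
    [0,0.025,0],
  ],
  twist=[0,0,0,0,0,0,0,0],
  hand=[-0.3,-0.3,-0.3,-0.3,-0.3,-0.3,-0.3,-0.3],
)

```text
time_s: 9.82
tool_pos: [0.4463, 0.0085, 0.0873]
orientation: [0.707, -0.001, 0.707, -0.001]
wrist_force: [0.1, -14.5, 2.1]
gripper_width: 0.0299
```

Left is a dead stop after about 5 mm (14.5 N), so I'll back off and feel to the right.

Request:
step_arm(
  dp=[
    [0,-0.05,0],
    [0,-0.1,0],
    [0,-0.15,0],
    [0,-0.2,0],
    [0,-0.25,0],
    [0,-0.28,0],
    [0,-0.31,0],
    [0,-0.34,0],
  ],
  twist=[0,0,0,0,0,0,0,0],
  hand=[-0.3,-0.3,-0.3,-0.3,-0.3,-0.3,-0.3,-0.3],
)

```text
time_s: 10.48
tool_pos: [0.4463, -0.0175, 0.0873]
orientation: [0.707, 0.0, 0.707, 0.0]
wrist_force: [-1.4, 3.0, 0.1]
gripper_width: 0.0299
```

Request:
step_arm(
  dp=[
    [0,-0.01,0],
    [0,-0.02,0],
    [0,-0.03,0],
    [0,-0.04,0],
    [0,-0.05,0],
    [0,-0.06,0],
    [0,-0.07,0],
    [0,-0.08,0],
  ],
  twist=[0,0,0,0,0,0,0,0],
  hand=[-0.3,-0.3,-0.3,-0.3,-0.3,-0.3,-0.3,-0.3],
)

```text
time_s: 11.15
tool_pos: [0.4463, -0.0239, 0.0873]
orientation: [0.707, -0.0, 0.707, 0.0]
wrist_force: [-1.1, 2.4, 0.8]
gripper_width: 0.0297
```

Request:
step_arm(
  dp=[
    [0,-0.01,0],
    [0,-0.02,0],
    [0,-0.03,0],
    [0,-0.04,0],
    [0,-0.05,0],
    [0,-0.06,0],
    [0,-0.07,0],
    [0,-0.08,0],
  ],
  twist=[0,0,0,0,0,0,0,0],
  hand=[-0.3,-0.3,-0.3,-0.3,-0.3,-0.3,-0.3,-0.3],
)

```text
time_s: 11.82
tool_pos: [0.4463, -0.0303, 0.0873]
orientation: [0.707, -0.0, 0.707, 0.0]
wrist_force: [-1.7, 1.9, 0.5]
gripper_width: 0.0298
```

Request:
step_arm(
  dp=[
    [0,-0.03,0],
    [0,-0.06,0],
    [0,-0.09,0],
    [0,-0.12,0],
    [0,-0.15,0],
    [0,-0.18,0],
    [0,-0.21,0],
    [0,-0.24,0],
  ],
  twist=[0,0,0,0,0,0,0,0],
  hand=[-0.3,-0.3,-0.3,-0.3,-0.3,-0.3,-0.3,-0.3],
)

```text
time_s: 12.48
tool_pos: [0.4463, -0.0497, 0.0873]
orientation: [0.707, -0.0, 0.707, 0.0]
wrist_force: [-2.5, 2.4, 0.6]
gripper_width: 0.03
```

Request:
step_arm(
  dp=[
    [0,-0.03,0],
    [0,-0.06,0],
    [0,-0.08,0],
    [0,-0.1,0],
    [0,-0.12,0],
    [0,-0.14,0],
    [0,-0.16,0],
    [0,-0.18,0],
  ],
  twist=[0,0,0,0,0,0,0,0],
  hand=[-0.3,-0.3,-0.3,-0.3,-0.3,-0.3,-0.3,-0.3],
)

```text
time_s: 13.15
tool_pos: [0.4463, -0.0639, 0.0873]
orientation: [0.707, -0.0, 0.707, 0.0]
wrist_force: [-2.2, 3.2, -0.9]
gripper_width: 0.03
```

Request:
step_arm(
  dp=[
    [0,-0.005,0],
    [0,-0.01,0],
    [0,-0.015,0],
    [0,-0.02,0],
    [0,-0.025,0],
    [0,-0.03,0],
    [0,-0.035,0],
    [0,-0.035,0],
  ],
  twist=[0,0,0,0,0,0,0,0],
  hand=[-0.3,-0.3,-0.3,-0.3,-0.3,-0.3,-0.3,-0.3],
)

```text
time_s: 13.82
tool_pos: [0.4464, -0.0667, 0.0873]
orientation: [0.707, -0.0, 0.707, 0.0]
wrist_force: [-1.5, 3.1, 0.7]
gripper_width: 0.0301
```

Request:
step_arm(
  dp=[
    [0,-0.005,0],
    [0,-0.01,0],
    [0,-0.015,0],
    [0,-0.02,0],
    [0,-0.025,0],
    [0,-0.03,0],
    [0,-0.035,0],
    [0,-0.035,0],
  ],
  twist=[0,0,0,0,0,0,0,0],
  hand=[-0.3,-0.3,-0.3,-0.3,-0.3,-0.3,-0.3,-0.3],
)

```text
time_s: 14.48
tool_pos: [0.4464, -0.0695, 0.0873]
orientation: [0.707, -0.0, 0.707, 0.0]
wrist_force: [-1.6, 2.1, -0.2]
gripper_width: 0.0299
```

Request:
step_arm(
  dp=[
    [0,-0.005,0],
    [0,-0.01,0],
    [0,-0.015,0],
    [0,-0.02,0],
    [0,-0.025,0],
    [0,-0.025,0],
    [0,-0.025,0],
    [0,-0.025,0],
  ],
  twist=[0,0,0,0,0,0,0,0],
  hand=[-0.3,-0.3,-0.3,-0.3,-0.3,-0.3,-0.3,-0.3],
)

```text
time_s: 15.15
tool_pos: [0.4464, -0.0715, 0.0873]
orientation: [0.707, -0.0, 0.707, 0.0]
wrist_force: [-1.2, 1.5, -1.1]
gripper_width: 0.0297
```

Request:
step_arm(
  dp=[
    [0,-0.005,0],
    [0,-0.01,0],
    [0,-0.015,0],
    [0,-0.02,0],
    [0,-0.025,0],
    [0,-0.025,0],
    [0,-0.025,0],
    [0,-0.025,0],
  ],
  twist=[0,0,0,0,0,0,0,0],
  hand=[-0.3,-0.3,-0.3,-0.3,-0.3,-0.3,-0.3,-0.3],
)

```text
time_s: 15.82
tool_pos: [0.4464, -0.0729, 0.0873]
orientation: [0.707, 0.0, 0.707, 0.001]
wrist_force: [-1.3, 6.6, 0.4]
gripper_width: 0.0303
```

End stop reached at the expected place. I'll back off, lift, shut the fingers and go over the button.

Request:
step_arm(
  dp=[
    [0,0.05,0],
    [0,0.07,0],
    [-0.25,0.07,0],
    [-0.5,0.07,0],
    [-0.6,0.07,0],
    [-0.6,0.07,0],
    [-0.6,0.07,0],
    [-0.6,0.07,0],
  ],
  twist=[0,0,0,0,0,0,0,0],
  hand=[-0.3,-0.3,-0.3,-0.3,-0.3,-1,-1,-1],
)

```text
time_s: 16.48
tool_pos: [0.4459, -0.0678, 0.1344]
orientation: [0.707, -0.0, 0.707, 0.0]
wrist_force: [0.8, -0.5, -0.8]
gripper_width: -0.0002
```

Request:
step_arm(
  dp=[
    [0,0.3,0.03],
    [0,0.6,0.08],
    [0,0.72,0.08],
    [0,0.72,0.08],
    [0.1,0.72,0.08],
    [0.2,0.72,0.08],
    [0.2,0.72,0.08],
    [0.2,0.72,0.08],
  ],
  twist=[0,0,0,0,0,0,0,0],
  hand=[-1,-1,-1,-1,-1,-1,-1,-1],
)

```text
time_s: 17.15
tool_pos: [0.452, -0.0109, 0.1185]
orientation: [0.707, 0.0, 0.708, -0.0]
wrist_force: [0.3, -0.4, 0.0]
gripper_width: 0.0002
```

```bash
python3 - <<'E'
from fit import *
p=(.5214,-.0567,-.003)
F=W([(-.061,.045,.0764),(-.07525,-.005,.1011)],p);print(F)
ims=[]
for c in("top","side"):
    im=bot.read_camera(c)[:,:,::-1].copy();m=bot.camera_model(c)
    im=cv2.resize(im,None,fx=3,fy=3)
    U=proj(F,m)*3+1
    for u in U: cv2.circle(im,tuple(np.int32(u)),3,(0,0,255),-1)
    x,y=np.int32(U[0]);ims.append(im[y-200:y+200,x-200:x+200])
cv2.imwrite("pics/b3.png",np.hstack(ims));print(bot.sense()["tool_pos"])
E
```

```text
[[ 0.46053527 -0.0115172   0.0764    ]
 [ 0.44613534 -0.06147423  0.1011    ]]
[ 0.45262651 -0.01070051  0.11923915]
```

View pics/b3.png

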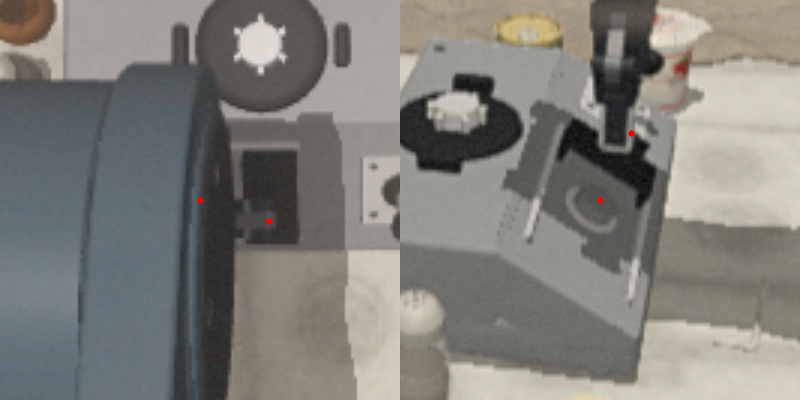

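The tab is clear of the button: the side crop shows the button at about (593,207) and the bridge to its right. Next I'll go down close to it, then press along the normal.

Request:
step_arm(
  dp=[
    [0.1,0,0],
    [0.2,0,0],
    [0.3,0,0],
    [0.36,0,0],
    [0.41,0,0],
    [0.44,0,0],
    [0.46,0,0],
    [0.46,0,0],
  ],
  twist=[0,0,0,0,0,0,0,0],
  hand=[-1,-1,-1,-1,-1,-1,-1,-1],
)

```text
time_s: 17.92
tool_pos: [0.4527, -0.0102, 0.0823]
orientation: [0.707, -0.0, 0.707, 0.0]
wrist_force: [0.2, -0.4, 0.1]
gripper_width: -0.0001
```

Request:
step_arm(
  dp=[
    [0.01,0,0.005],
    [0.02,0,0.01],
    [0.03,0,0.015],
    [0.04,0,0.02],
    [0.05,0,0.025],
    [0.06,0,0.03],
    [0.065,0,0.035],
    [0.065,0,0.035],
  ],
  twist=[0,0,0,0,0,0,0,0],
  hand=[-1,-1,-1,-1,-1,-1,-1,-1],
)

```text
time_s: 18.58
tool_pos: [0.4555, -0.0102, 0.0772]
orientation: [0.707, -0.0, 0.707, 0.0]
wrist_force: [-0.4, 0.1, 1.1]
gripper_width: -0.0001
```

Request:
step_arm(
  dp=[
    [0.01,0,0.005],
    [0.02,0,0.01],
    [0.03,0,0.015],
    [0.035,0,0.02],
    [0.04,0,0.02],
    [0.045,0,0.025],
    [0.045,0,0.025],
    [0.045,0,0.025],
  ],
  twist=[0,0,0,0,0,0,0,0],
  hand=[-1,-1,-1,-1,-1,-1,-1,-1],
)

```text
time_s: 19.25
tool_pos: [0.4575, -0.0102, 0.0737]
orientation: [0.707, -0.0, 0.707, 0.0]
wrist_force: [-2.0, -0.3, 3.5]
gripper_width: -0.0
```

Request:
step_arm(
  dp=[
    [0.005,0,0.003],
    [0.01,0,0.006],
    [0.015,0,0.009],
    [0.02,0,0.012],
    [0.025,0,0.014],
    [0.025,0,0.014],
    [0.025,0,0.014],
    [0.025,0,0.014],
  ],
  twist=[0,0,0,0,0,0,0,0],
  hand=[-1,-1,-1,-1,-1,-1,-1,-1],
)

```text
time_s: 19.92
tool_pos: [0.4585, -0.0102, 0.0719]
orientation: [0.707, -0.0, 0.707, 0.0]
wrist_force: [-6.6, -0.6, 10.3]
gripper_width: -0.0002
```

Request:
step_arm(
  dp=[
    [0.004,0,0.002],
    [0.008,0,0.004],
    [0.012,0,0.006],
    [0.015,0,0.008],
    [0.015,0,0.008],
    [0.015,0,0.008],
    [0.015,0,0.008],
    [0.015,0,0.008],
  ],
  twist=[0,0,0,0,0,0,0,0],
  hand=[-1,-1,-1,-1,-1,-1,-1,-1],
)

```text
time_s: 20.58
tool_pos: [0.4588, -0.0102, 0.0714]
orientation: [0.707, -0.0, 0.707, 0.0]
wrist_force: [-15.0, 0.3, 30.0]
gripper_width: 0.0002
```

Button bottomed out (about 33 N, roughly 6.5 mm of travel). I'll release it and lift, then go to the left of the lever.

Request:
step_arm(
  dp=[
    [-0.05,0,-0.03],
    [-0.1,0,-0.06],
    [-0.2,0,-0.12],
    [-0.5,0,-0.21],
    [-0.9,0,-0.21],
    [-1,-0.2,-0.21],
    [-1,-0.5,-0.21],
    [-1,-0.5,-0.21],
  ],
  twist=[0,0,0,0,0,0,0,0],
  hand=[-1,-1,-1,-1,-1,-1,-1,-1],
)

```text
time_s: 21.25
tool_pos: [0.4429, -0.0526, 0.1517]
orientation: [0.708, -0.0, 0.706, -0.001]
wrist_force: [-0.6, 0.5, -0.4]
gripper_width: 0.0005
```

Request:
step_arm(
  dp=[
    [0,-0.4,0],
    [0,-0.8,0],
    [0,-0.83,0],
    [0,-0.83,0],
    [0,-0.83,0],
    [0,-0.83,0],
    [0,-0.83,0],
    [0,-0.83,0],
  ],
  twist=[0,0,0,0,0,0,0,0],
  hand=[-1,-1,-1,-1,-1,-1,-1,-1],
)

```text
time_s: 21.92
tool_pos: [0.4425, -0.1159, 0.1506]
orientation: [0.707, -0.001, 0.707, 0.001]
wrist_force: [0.3, -0.3, -0.7]
gripper_width: -0.0004
```

```bash
python3 - <<'E'
from fit import *
p=(.5214,-.0567,-.003)
ims=[]
for c in("side","wrist"):
    print(bot.sense()["tool_pos"]) 
    im=bot.read_camera(c)[:,:,::-1].copy();m=bot.camera_model(c)
    f=3 if c=="side" else 1
    im=cv2.resize(im,None,fx=f,fy=f)
    U=proj(W([(-.061,.045,.0764),(-.07525,-.005,.1011),(-.079,-.098,.1076)],p),m)*f+f/2
    for u in U: cv2.circle(im,tuple(np.int32(u)),3,(0,0,255),-1)
    if f==3:x,y=np.int32(U[1]);im=im[y-210:y+210,x-120:x+120]
    ims.append(im)
cv2.imwrite("pics/l4.png",np.hstack(ims))
E
```

```text
[ 0.44254963 -0.11589986  0.1505521 ]
[ 0.44259485 -0.11599107  0.15057706]
```

View pics/l4.png

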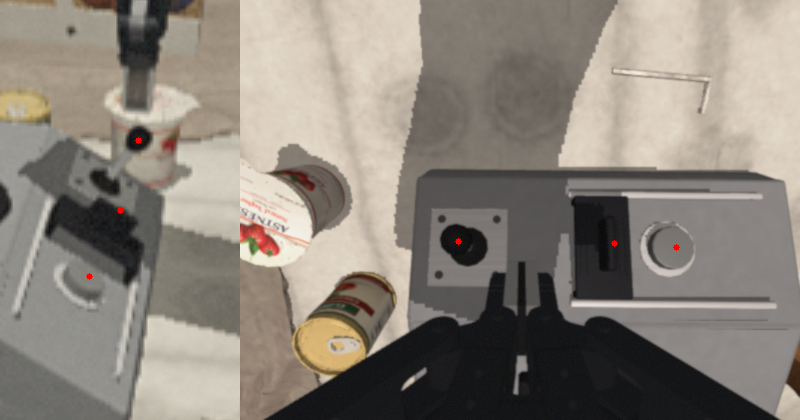

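Wrist view: the button (676,247) is out and uncovered, the tab is well to the right (600,245), and the knob (458,241) is on the model. I'll lower beside the knob.

Request:
step_arm(
  dp=[
    [0.2,0,0],
    [0.4,0,0],
    [0.6,0,0],
    [0.73,0,0],
    [0.73,-0.05,0],
    [0.73,-0.1,0],
    [0.73,-0.15,0],
    [0.73,-0.18,0],
  ],
  twist=[0,0,0,0,0,0,0,0],
  hand=[-1,-1,-1,-1,-1,-1,-1,-1],
)

```text
time_s: 22.68
tool_pos: [0.4431, -0.1318, 0.093]
orientation: [0.708, -0.0, 0.707, -0.0]
wrist_force: [-0.1, 0.6, 0.5]
gripper_width: 0.0002
```

Request:
step_arm(
  dp=[
    [0,-0.03,0],
    [0,-0.05,0],
    [0,-0.07,0],
    [0,-0.09,0],
    [0,-0.11,0],
    [0,-0.13,0],
    [0,-0.13,0],
    [0,-0.13,0],
  ],
  twist=[0,0,0,0,0,0,0,0],
  hand=[-1,-1,-1,-1,-1,-1,-1,-1],
)

```text
time_s: 23.35
tool_pos: [0.4426, -0.1414, 0.0921]
orientation: [0.707, -0.0, 0.707, 0.0]
wrist_force: [0.5, 2.2, 1.9]
gripper_width: -0.0
```

Request:
step_arm(
  dp=[
    [0,-0.015,0],
    [0,-0.03,0],
    [0,-0.045,0],
    [0,-0.06,0],
    [0,-0.07,0],
    [0,-0.07,0],
    [0,-0.07,0],
    [0,-0.07,0],
  ],
  twist=[0,0,0,0,0,0,0,0],
  hand=[-1,-1,-1,-1,-1,-1,-1,-1],
)

```text
time_s: 24.02
tool_pos: [0.4425, -0.147, 0.092]
orientation: [0.707, -0.0, 0.707, 0.0]
wrist_force: [1.9, 2.8, -1.5]
gripper_width: -0.0002
```

```bash
python3 - <<'E'
from fit import *
print(bot.sense()["wrist_force"])
p=(.5214,-.0567,-.003)
im=bot.read_camera("wrist")[:,:,::-1].copy();m=bot.camera_model("wrist")
for a,c in((.22,(0,0,255)),(.34,(0,255,0)),(.45,(255,0,0))):
    h=.048*np.cos(a)
    u=proj(W([(-.055-.5*h,-.098-.048*np.sin(a),.066+.866*h)],p),m)[0];print(a,u)
    cv2.circle(im,tuple(np.int32(u)),2,c,-1)
cv2.imwrite("pics/p5.png",im)
E
```

```text
[ 1.92285801  2.8386385  -1.51304749]
0.22 [243.0104044 298.4217392]
0.34 [230.54786115 298.15039296]
0.45 [220.03751514 297.82623224]
```

View pics/p5.png

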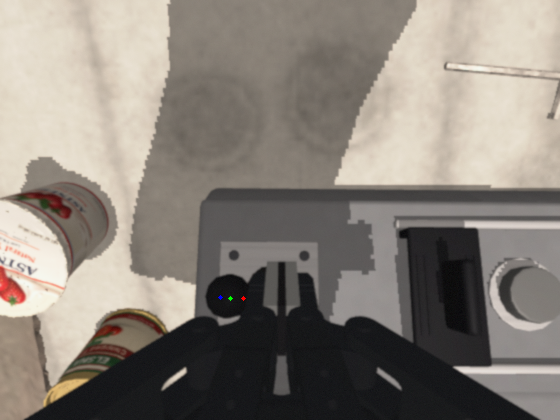

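The knob at about (228,297) means roughly 0.35 rad of tilt. I'll hold it there, then release slowly and lift.

Request:
step_arm(
  dp=[
    [0,0,0],
    [0,0,0],
    [0,0,0],
    [0,0,0],
    [0,0,0],
    [0,0,0],
    [0,0,0],
    [0,0,0],
  ],
  twist=[0,0,0,0,0,0,0,0],
  hand=[-1,-1,-1,-1,-1,-1,-1,-1],
)

```text
time_s: 24.73
tool_pos: [0.4426, -0.147, 0.0921]
orientation: [0.707, -0.0, 0.707, 0.0]
wrist_force: [1.1, 3.9, -1.6]
gripper_width: 0.0001
```

Request:
step_arm(
  dp=[
    [0,0,0],
    [0,0,0],
    [0,0.05,0],
    [0,0.1,0],
    [0,0.16,0],
    [0,0.22,0],
    [0,0.3,0],
    [0,0.38,0],
  ],
  twist=[0,0,0,0,0,0,0,0],
  hand=[-1,-1,-1,-1,-1,-1,-1,-1],
)

```text
time_s: 25.4
tool_pos: [0.4425, -0.116, 0.0921]
orientation: [0.707, -0.0, 0.707, 0.0]
wrist_force: [-0.0, 0.3, -0.1]
gripper_width: 0.0003
```

Request:
step_arm(
  dp=[
    [-0.3,0,0],
    [-0.6,0,0],
    [-0.9,0,0],
    [-0.9,0,0],
    [-0.9,0,0],
    [-0.9,0,0],
    [-0.9,0,0],
    [-0.9,0,0],
  ],
  twist=[0,0,0,0,0,0,0,0],
  hand=[-1,-1,-1,-1,-1,-1,-1,-1],
)

```text
time_s: 26.07
tool_pos: [0.442, -0.1164, 0.1633]
orientation: [0.707, -0.0, 0.708, 0.0]
wrist_force: [0.3, 0.3, -0.1]
gripper_width: -0.0004
```

```bash
python3 - <<'E'
from fit import *
s=bot.sense();print(s["tool_pos"],s["wrist_force"],s["time_s"])
p=(.5214,-.0567,-.003)
im=bot.read_camera("wrist")[:,:,::-1].copy();m=bot.camera_model("wrist")
for u in proj(W([(-.061,.045,.0764),(-.07525,-.005,.1011),(-.079,-.098,.1076)],p),m):cv2.circle(im,tuple(np.int32(u)),2,(0,0,255),-1)
cv2.imwrite("pics/e6.png",im)
E
```

```text
[ 0.44201447 -0.11640132  0.16327597] [ 0.30654931  0.33101171 -0.08446422] 26.0667
```

View pics/e6.png

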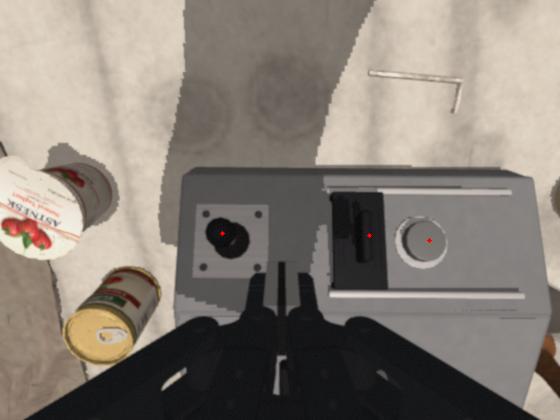

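```bash
python3 -c "
from plant import bot
print(bot.finish_job())"
```

```text
the job is handed in; nothing more can be done
None
```

I carried out every step and handed the job in at about 26 s. No verdict was reported, so the results below come from my own readings.

- **Lock tab:** To the left it stopped dead after about 5 mm (14.5 N). To the right it slid freely with about 2–3 N to its end stop, roughly 50 mm over.
- **Button:** I pressed it along the panel normal until it bottomed, with about 6.5 mm of finger travel and about 33 N at the end. That is under the 45 N limit. It then came out again.
- **Pulse lever:** I tipped it to about 0.35 rad to the base's right, as estimated from the wrist image. I held it past the threshold for about 1.2 s and let it go.

**Last checks:** The final wrist picture shows the tab aside on the right, the button out and the lever centred. The bystanders in view (hex key, tin, yoghurt pot) were still standing as before. Wrist force was near zero, with the fingers clear of everything.

**One disagreement:** The base position fitted from the side camera's outline differed by about 11 mm from the top camera's. I used the top-view fit, and the wrist images agreed with it to within about 3 mm.

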